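Gather the loose thumb nuts in the tote's pouring corner

TASK

Put the stray thumb nut that lies on the bench into the black parts tote with the others. Then take hold of the tote and tilt it until all five nuts have slid together into its cut-off pouring corner, and finish while still holding it steady at that tilt: do not set it back or let go (the low corner may stay on the bench). Leave the instruments around it where they stand.

Things in the scene. Friction and masses are not known exactly. Their poses are not given: they have to be found in the camera images.
- tote: Open black plastic parts tote, about 0.35 kg, loose, flat on the bench. Origin: centre of its underside; z up, x along its long side. Inside 180 (x) by 124 mm (y), floor 4 mm, walls 3 mm, 55 mm high. A rim runs round the top: 12 mm wide outward from the wall's inner face, 12 mm deep (43 to 55 mm up), 204 by 148 mm over all. The corner at -x, -y is cut off at 45 degrees: see tote_corner.
- tote_corner (a point): On the tote's inner floor, middle of the inner face of the cut-off pouring corner: 72 mm to -x, 44 mm to -y of the tote's origin. The cut takes 36 mm off either inner side; its wall, 3 mm thick, is only 36 mm high and has no rim. The nuts begin to slide at 8 to 11 degrees of tilt; about 19, straight towards this corner, brings them along the walls into it, 25 to 30 does so briskly.
- nut1: Stainless knurled thumb nut, about 30 g, lying loose in the tote, flange down, at first at least 75 mm from tote_corner: flange 24 mm across and 8 mm thick, collar 15 mm across above it, 14 mm high over all. Origin: centre of its underside; z up through the collar.
- nut2: Stainless knurled thumb nut, about 30 g, lying loose in the tote, flange down, at first at least 75 mm from tote_corner: flange 24 mm across and 8 mm thick, collar 15 mm across above it, 14 mm high over all. Origin: centre of its underside; z up through the collar.
- nut3: Stainless knurled thumb nut, about 30 g, lying loose in the tote, flange down, at first at least 75 mm from tote_corner: flange 24 mm across and 8 mm thick, collar 15 mm across above it, 14 mm high over all. Origin: centre of its underside; z up through the collar.
- nut4: Stainless knurled thumb nut, about 30 g, lying loose in the tote, flange down, at first at least 75 mm from tote_corner: flange 24 mm across and 8 mm thick, collar 15 mm across above it, 14 mm high over all. Origin: centre of its underside; z up through the collar.
- stray_nut: The same kind of thumb nut (flange 24 mm across and 8 mm thick below, collar 15 mm across, 14 mm high over all, about 30 g), lying flange down on the open bench beside the tote. Origin: centre of its underside.
- positioner: Bystander: metal probe positioner with micrometer knobs, about 130 by 80 mm and 85 mm high, 0.85 kg, standing on the bench on the other side of the stray nut. Origin: centre of its underside.
- objective: Bystander: steel microscope objective standing upright, 34 mm across, 69 mm high, 0.25 kg. Origin: centre of its underside.
- lamp_control: Bystander: flat black lamp control box with a knob, 60 by 100 mm, 48 mm high, 0.5 kg. Origin: centre of its underside.

How it is judged (in metres and radians):
On the way:
1. the stray nut is let go in the tote (x of stray_nut in the frame of tote between -0.09 and 0.09 m and y of stray_nut in the frame of tote between -0.062 and 0.062 m and z of stray_nut in the frame of tote between 0 and 0.035 m and contact force between the fingers and stray_nut below 0.1 N), for 0.2 s.
At the end, for the whole second after the job is handed in: The gripper holds the tote (at least 1 N of contact) still, tilted between 11 and 52 degrees, leaning on none of the instruments; all five nuts lie still inside it, each one's origin within 80 mm of the middle of the cut-off corner (angle between tote's own z axis and vertical between 0.2 and 0.9 rad and angular speed of tote below 0.15 rad/s and linear speed of tote below 0.03 m/s and contact force between the fingers and tote above 1 N and contact force between tote and positioner below 0.3 N and contact force between tote and objective below 0.3 N and contact force between tote and lamp_control below 0.3 N and distance between each of nut1, nut2, nut3, nut4, stray_nut and tote_corner below 0.08 m and distance between each of nut1, nut2, nut3, nut4, stray_nut and tote below 0.092 m and y of each of nut1, nut2, nut3, nut4, stray_nut in the frame of tote above -0.064 m and z of each of nut1, nut2, nut3, nut4, stray_nut in the frame of tote above 0 m and linear speed of each of nut1, nut2, nut3, nut4, stray_nut below 0.05 m/s); the arm keeps its last pose, push and grip.
It fails at once if the probe positioner is shoved (more than 20 mm) (distance of positioner from where it was at the start of the episode above 0.02 m).
It fails at once if the objective is shoved (more than 20 mm) (distance of objective from where it was at the start of the episode above 0.02 m).
It fails at once if the lamp control is shoved (more than 20 mm) (distance of lamp_control from where it was at the start of the episode above 0.02 m).
It also fails if it takes over 51 s, if anything falls off the work surface, if the arm or the gripper's body presses on something with over 40 N, if the wrist force passes 120 N, or if a joint passes its speed limit or range.

ROBOT

A 6-joint arm with a two-finger parallel gripper is mounted at the origin on the work surface. World frame = base frame: x ahead of the robot, y to its left, z up, the work surface at z = 0. Lengths are in mm, angles in rad, forces in N, time in s.
With the tool pointing down it reaches from about 350 to 875 mm from the base axis. Payload 4.2 kg.
Tool frame: the origin (TCP) lies midway between the tips of the shut fingers; the grasp point (between the pads) lies 19 mm behind it; z points along the fingers, y is the line along which they close (so a half turn about z gives the same grasp; the last joint's range is limited). The gripper opens to 85 mm and grips with 20 to 120 N. Pads are 22 mm wide; open, the fingers measure 114 mm over their backs; the gripper's body (76 mm by 85 mm) begins 54 mm behind the grasp point. The pads swing forward as they close: fully open they stand 13 mm farther back than shut.
Start: joints at [-1.014, 0.385, 0.008, 0, -1.194, -0.259], TCP at [183.402, -597.464, 231.312] pointing down, gripper open.
Joint ranges: [-3.14, 3.14], [-1.21, 2.06], [-1.07, 1.41], [-3.16, 2.05], [-2.99, -0.16], [-3.1, 3.1]. Speed limits (rad/s): [2.79, 2.79, 3.14, 3.14, 3.14, 3.14].

INTERFACE

Orientations are given as a unit quaternion [x, y, z, w].
In Python, from bench import * gives the robot as it stands.
- The arm moves only by the tool drive_tool, never from a script. Its argument "plan" is a list that holds one entry, the list of rows, each a list of 5 numbers: the closure, from -1 (fully open) to 1 (shut), then the shift along the world's x, y, z in mm, then the turn about the world's z in degrees. A call has 1 to 20 rows; each row shifts and turns the commanded pose from where the row before left it; what a row does not reach is not made up. A row lasts 1/12 s, in which the tool goes at most 41.7 mm and 7.16 degrees, less where a joint would pass 70% of its speed; a pose out of reach is approached as far as the arm can. A call is refused whole if a number of a shift passes 41.7 or a number of a turn 7.16, either way. A call with a gripper value outside its range is refused whole. The fingers move at their own pace and stop on an object; the grip force is fixed at half the most. Time passes only in rows, so rows that do not move let the fingers close. It gives the time, the measured TCP pose, the force, the opening and the grip force at its end, in the units of the state.
- read_state(): the state, without advancing time (a new reading comes with each control period).
- get_image(name): name is "scene" or "top" or "wrist"; returns (picture, depth): 400x640x3 uint8, red, green, blue; 400x640 float32, mm along the optical axis (not along the pixel's ray), 0 where there is no reading.
- camera_model(name): a dict with "fx", "fy", "cx", "cy" (pixels), "R" (3x3) and "t" (3): a world point X has camera coordinates R X + t; the wrist camera has in their place "mount" (4x4, takes a point from camera to tool coordinates, whose origin is the TCP and whose axes are the flange's). Camera axes: x right, y down, z forward; pixel columns grow to the right and rows downward; lengths in mm; the calibration is good to about 2 mm. A picture is of the moment at which its call begins: read the wrist's pose just before it. camera_model takes no time and is no camera call.
- job_done(): hands the job in; it is judged then, once.
The state is a dict: "clock": time; "joints": joint angles; "joint_vel": joint speeds; "joint_efforts": joint torques, N m; "position": TCP position; "ee_rot": TCP orientation; "contact_force": force on the tool from outside, world axes, zero at the start; "wrist_torque": the same for the moment, N m; "gripper_width": finger opening in mm; "grasp_force": force on a finger pad.
Only numpy, scipy, OpenCV 4.12 (cv2) and the standard library are available. Lean on these libraries where they do the work, as an engineer would, in place of code of your own. Each camera call takes 0.05 s, during which the arm holds its last target. There are 200 camera calls.

## Working session

There is one attempt and no reset: what is moved stays moved. The work goes in short steps, Python scripts to look and compute and a tool call to move; the robot and the scene stay as the last step left them, time stands still between calls to the robot, and variables do not carry over. Pictures are saved under pics/ and viewed, at most 10 in all, crops included, and the job is handed in when it is done.

Besides the shell and the picture viewer there is one more tool, called after ">>>" as name(argument=value, ...) on one line, values as JSON. drive_tool: Moves the arm, as the interface text tells. Its arguments: {"type":"object","properties":{"plan":{"type":"array"}},"required":["plan"]}

```bash
ls; mkdir -p pics; python3 - <<'E'
from bench import *
import cv2,numpy as np
s=read_state();print(s)
for n in("top","scene"):
    p,d=get_image(n);cv2.imwrite(f"pics/{n}0.png",p[:,:,::-1]);np.savez(f"{n}0.npz",p=p,d=d)
    print(camera_model(n))
print(camera_model("wrist"))
E
```

```text
pics
{'clock': 0.0, 'joints': array([-1.01438362e+00,  3.85551162e-01,  6.61082475e-03, -5.27930581e-04,
       -1.19399419e+00, -2.58639265e-01]), 'joint_vel': array([-6.54834786e-05,  1.64727956e-03, -7.97767393e-04, -2.40605210e-04,
       -4.18575386e-05,  1.74470654e-03]), 'joint_efforts': array([ 1.76666877e-04, -3.92288697e+01,  1.88401330e+01,  4.18610036e+00,
       -4.52860739e-03,  2.37056344e-05]), 'position': array([ 183.24314246, -596.91303962,  230.21467749]), 'ee_rot': array([-1.48240860e-01,  9.88950678e-01,  1.07878337e-03, -1.98475268e-04]), 'contact_force': array([-0.80385414,  0.21956597,  0.4692159 ]), 'wrist_torque': array([ 0.03401335, -0.02902172, -0.02610843]), 'grasp_force': 0.0, 'gripper_width': 85.46723980480522}
{'fx': 437.6022819121467, 'fy': 437.6022819121467, 'cx': 315.2281398584346, 'cy': 198.0476311774837, 'R': array([[ 0.00497855, -0.99990642, -0.01274255],
       [-0.98573309, -0.00276329, -0.16829333],
       [ 0.16824237,  0.01339861, -0.9856546 ]]), 't': array([-24.8267188 , 577.12943619, 852.24758822])}
{'fx': 477.81329375530805, 'fy': 477.81329375530805, 'cx': 328.386582291041, 'cy': 192.74724728985134, 'R': array([[ 0.21172367,  0.97725849, -0.01178726],
       [ 0.55600457, -0.13035999, -0.82089292],
       [-0.80376116,  0.16724869, -0.57096048]]), 't': array([-116.19382752, -283.51913355, 1552.67414742])}
{'fx': 320.89131848871915, 'fy': 320.89131848871915, 'cx': 322.3366678816084, 'cy': 198.82621411159772, 'mount': array([[-2.70267687e-04, -9.55264005e-01, -2.95754303e-01,
         7.50828374e+01],
       [ 9.99999852e-01, -3.97711522e-04,  3.70753199e-04,
        -1.77742700e+00],
       [-4.71792080e-04, -2.95754159e-01,  9.55263971e-01,
        -1.41537063e+02],
       [ 0.00000000e+00,  0.00000000e+00,  0.00000000e+00,
         1.00000000e+00]])}
```

View pics/top0.png

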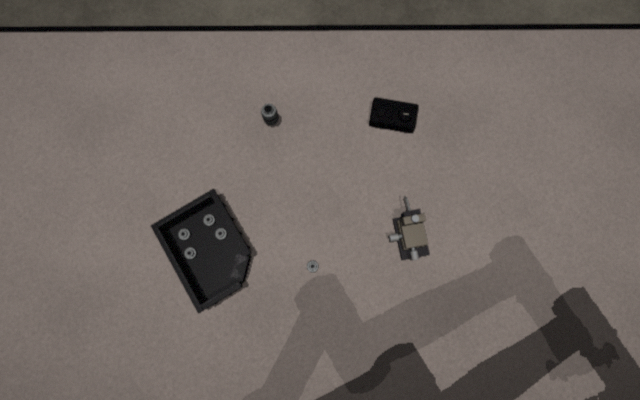

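View pics/scene0.png

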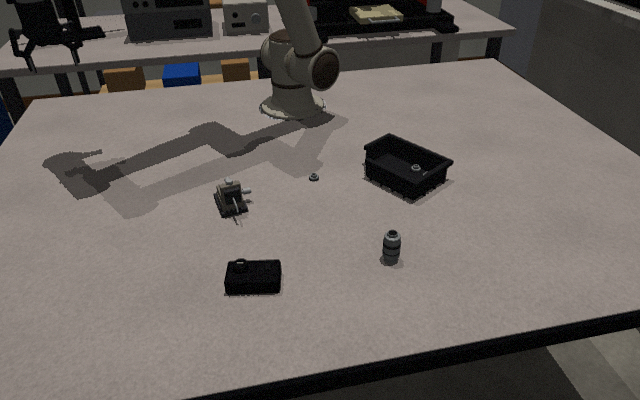

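The pictures show the tote left in the top view, with outer corners near (152,225), (213,190), (252,250), (245,284) and (200,310). The cut corner is at the lower right, with four nuts near its +x end. The stray nut is at (312,266) and the positioner at (410,240).

```bash
cat > h.py <<'E'
import numpy as np, cv2
from bench import *
def cloud(d,m):
    v,u=np.mgrid[:d.shape[0],:d.shape[1]]
    c=np.stack([(u-m['cx'])/m['fx']*d,(v-m['cy'])/m['fy']*d,d],-1)
    return (c-m['t'])@m['R']
def ray(u,v,z,m):
    w=np.array([(u-m['cx'])/m['fx'],(v-m['cy'])/m['fy'],1])@m['R']; o=-m['t']@m['R']
    return o+w*(z-o[2])/w[2]
E
python3 - <<'E'
from h import *
f=np.load("top0.npz");p,d=f['p'],f['d'];m=camera_model("top");P=cloud(d,m)
print("bench z",np.median(P[330:380,50:150,2]))
roi=np.zeros(d.shape,bool);roi[175:325,135:270]=1
mk=roi&(P[...,2]>44)&(P[...,2]<66)&(d>0)
q=P[mk];print(len(q),np.median(q[:,2]))
r=cv2.minAreaRect(q[:,:2].astype(np.float32));print(r);B=cv2.boxPoints(r);print(B)
c=np.array(r[0])
# x axis: image direction (-48,-85) -> world (85,48)
e=[B[i+1]-B[i] for i in range(2)];L=max(e,key=np.linalg.norm);L=L/np.linalg.norm(L)
if L[0]<0:L=-L
Y=np.array([-L[1],L[0]])
print("xaxis deg",np.degrees(np.arctan2(L[1],L[0])))
g=cv2.cvtColor(p,cv2.COLOR_RGB2GRAY)
for u0,v0,z in[(184,234,18),(209,220,18),(221,234,18),(190,253,18),(312,266,14)]:
    w=g[v0-10:v0+11,u0-10:u0+11].astype(float)
    if z==18: b=w>90
    else: b=abs(w-np.median(w))>18
    ys,xs=np.nonzero(b);u,v=u0-10+xs.mean(),v0-10+ys.mean()
    X=ray(u,v,z-5,m);k=X[:2]-c
    print(u,v,b.sum(),X.round(1),"tote",k@L,k@Y)
for n,s in(("pos",(slice(190,270),slice(375,440))),("obj",(slice(95,130),slice(255,285))),("lamp",(slice(90,140),slice(360,425)))):
    q=P[s].reshape(-1,3);q=q[(q[:,2]>15)&(q[:,2]<110)];print(n,q.min(0).round(),q.max(0).round())
cv2.imwrite("pics/c.png",cv2.resize(p[180:320,140:330,::-1],None,fx=4,fy=4,interpolation=cv2.INTER_CUBIC))
E
```

```text
bench z -0.9711114797225393
1915 53.911361559803545
((470.9718017578125, 197.70748901367188), (204.9029541015625, 148.5729522705078), 31.50055503845215)
[[344.8029   207.51515 ]
 [422.43326   80.836624]
 [597.14075  187.89983 ]
 [519.5104   314.57837 ]]
xaxis deg 31.500551
183.53968253968253 234.11111111111111 63 [505.  256.8  13. ] tote 59.84542326963717 32.584586089656305
209.25714285714287 220.71428571428572 70 [533.7 203.4  13. ] tote 56.460371074241586 -27.96052250380585
220.4142857142857 233.5857142857143 70 [506.4 178.4  13. ] tote 20.109666631370448 -34.96809519322722
189.4848484848485 252.95454545454547 66 [465.4 242.   13. ] tote 18.34661616276119 40.68580825095325
312.82142857142856 264.7142857142857 28 [442.2 -17.7   9. ] tote -137.0895950651521 -168.62149820776534
pos [ 452. -254.   15.] [ 584. -175.   87.]
obj [745.  60.  16.] [777.  92.  71.]
lamp [ 730. -245.   15.] [ 802. -140.   51.]
```

View pics/c.png

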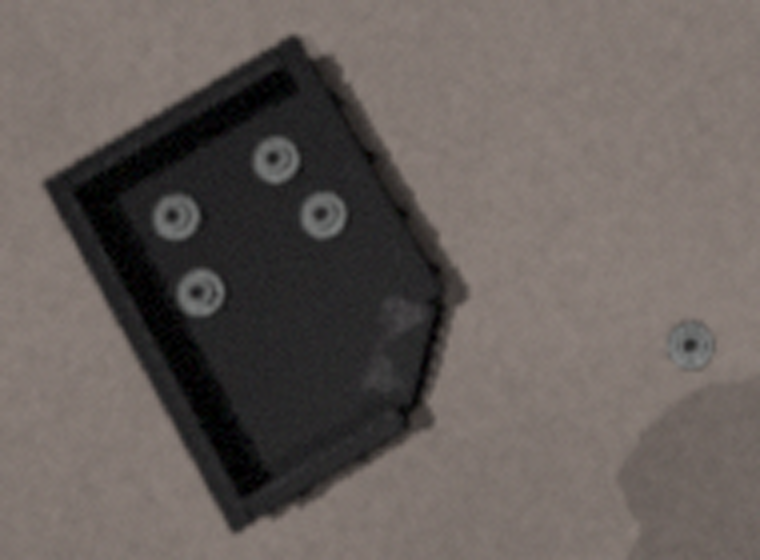

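>>> drive_tool(plan=[[[-1,16,36.3,-7.6,6.53],[-1,16,36.3,-7.6,6.53],[-1,16,36.3,-7.6,6.53],[-1,16,36.3,-7.6,6.53],[-1,16,36.3,-7.6,6.53],[-1,16,36.3,-7.6,6.53],[-1,16,36.3,-7.6,6.53],[-1,16,36.3,-7.6,6.53],[-1,16,36.3,-7.6,6.53],[-1,16,36.3,-7.6,6.53],[-1,16,36.3,-7.6,6.53],[-1,16,36.3,-7.6,6.53],[-1,16,36.3,-7.6,6.53],[-1,16,36.3,-7.6,6.53],[-1,16,36.3,-7.6,6.53],[-1,16,36.3,-7.6,6.53],[0,0,0,0,0],[0,0,0,0,0]]])

```text
clock: 1.6
position: [439.6, -15.0, 109.0]
ee_rot: [0.873, -0.487, -0.001, 0.001]
contact_force: [-0.3, -0.7, 0.4]
gripper_width: 63.6
grasp_force: 0.0
```

```bash
cat >> h.py <<'E'
from scipy.spatial.transform import Rotation as Ro
def wcam(s):
    m=dict(camera_model("wrist"));M=np.array(m['mount']);T=np.eye(4);T[:3,:3]=Ro.from_quat(s['ee_rot']).as_matrix();T[:3,3]=s['position']
    A=np.linalg.inv(T@M);m['R']=A[:3,:3];m['t']=A[:3,3];return m
def yaw(s):
    y=Ro.from_quat(s['ee_rot']).as_matrix()[:,1];return np.degrees(np.arctan2(y[1],y[0]))
E
python3 - <<'E'
from h import *
s=read_state();p,d=get_image("wrist");m=wcam(s)
print(s['clock'],s['position'],yaw(s),s['joints'].round(2),s['gripper_width'])
P=cloud(d,m);b=(P[...,2]>4)&(P[...,2]<20)&(np.hypot(P[...,0]-439.5,P[...,1]+17)<30)&(d>0)
q=P[b];print(len(q),q.max(0),q.min(0),q.mean(0)); 
if len(q):print(cv2.minEnclosingCircle(q[:,:2].astype(np.float32)))
cv2.imwrite("pics/w1.png",p[:,:,::-1])
E
```

```text
1.6 [439.56471007 -14.97467966 108.99109705] -148.26417070250824 [ 0.34  0.21 -0.6  -0.   -0.76  0.22] 63.60236665130073
713 [454.39840319  -3.19398605  14.82273828] [429.32584325 -28.4015682    4.02586019] [442.7064418  -17.02600387   9.21837724]
((442.0177001953125, -15.878114700317383), 12.712898254394531)
```

View pics/w1.png

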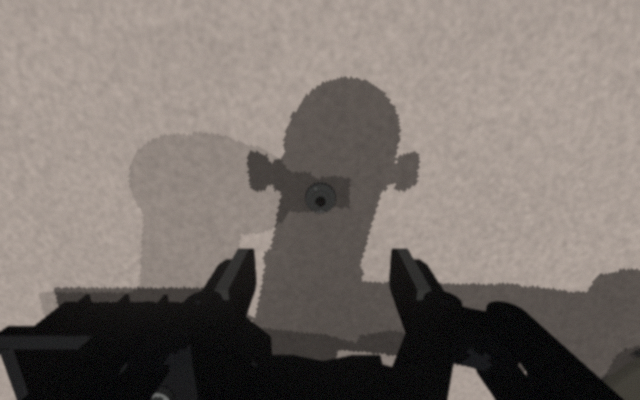

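The wrist view shows the nut at pixel (320,197), between and ahead of the fingers. I'll descend and grip it.

>>> drive_tool(plan=[[[0,2,-1,-35,0],[0,0,0,-35,0],[0,0,0,-25,0],[0,0,0,-11.5,0],[0,0,0,0,0],[1,0,0,0,0],[1,0,0,0,0],[1,0,0,0,0],[1,0,0,0,0],[1,0,0,0,0],[1,0,0,0,0]]])

```text
clock: 2.57
position: [442.2, -17.6, 4.3]
ee_rot: [0.873, -0.488, 0.001, -0.001]
contact_force: [-0.2, -2.2, 7.6]
gripper_width: 18.7
grasp_force: 59.6
```

>>> drive_tool(plan=[[[1,0,0,20,0],[1,0,0,35,0],[1,0,0,35,0],[1,0,0,0,0]]])

```text
clock: 2.9
position: [445.8, -16.5, 99.3]
ee_rot: [0.873, -0.487, 0.005, -0.005]
contact_force: [0.8, -0.4, -0.4]
gripper_width: 18.6
grasp_force: 58.7
```

```bash
python3 - <<'E'
from h import *
s=read_state();p,d=get_image("wrist")
print(s['clock'],s['position'],s['gripper_width'],s['grasp_force'])
cv2.imwrite("pics/w2.png",cv2.resize(p[120:,160:480,::-1],None,fx=2,fy=2))
E
```

```text
2.9 [445.78608343 -16.54344367  99.28123723] 18.557170145074398 58.70701611042023
```

View pics/w2.png

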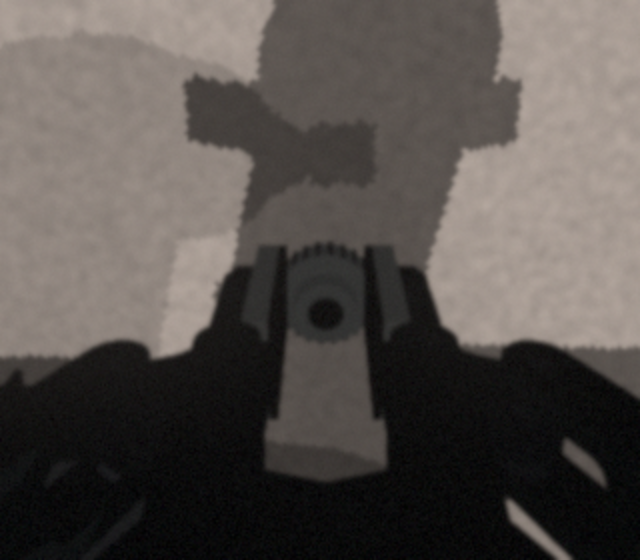

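The nut is held squarely between the pads at (325,295) in the crop. I'll carry it over the tote.

>>> drive_tool(plan=[[[1,0,37,0,0],[1,0,37,0,0],[1,0,37,0,0],[1,0,37,0,0],[1,0,37,0,0],[1,0,0,0,0],[1,0,0,0,0]]])

```text
clock: 3.53
position: [440.7, 168.8, 92.2]
ee_rot: [0.873, -0.487, -0.0, 0.001]
contact_force: [-0.7, -0.5, -0.8]
gripper_width: 18.6
grasp_force: 58.7
```

>>> drive_tool(plan=[[[1,0,0,-35,0],[1,0,0,-33,0],[1,0,0,-15,0],[1,0,0,0,0],[0,0,0,0,0],[0,0,0,0,0],[0,0,0,0,0],[0,0,0,0,0],[0,0,0,35,0],[0,0,0,41,0],[0,12,37,0,0],[0,12,36,0,0],[0,0,0,0,0],[0,0,0,0,0]]])

```text
clock: 4.7
position: [465.9, 242.0, 87.1]
ee_rot: [0.873, -0.488, 0.0, -0.001]
contact_force: [-1.0, -0.2, -0.7]
gripper_width: 42.7
grasp_force: 0.0
```

```bash
cat > look.py <<'E'
from h import *
s=read_state();p,d=get_image("wrist");m=wcam(s)
print(s['clock'],s['position'],yaw(s),s['gripper_width'])
P=cloud(d,m);hs=cv2.cvtColor(p,cv2.COLOR_RGB2GRAY)
b=((P[...,2]>8)&(P[...,2]<24)&(d>0)).astype(np.uint8)
t=np.radians(31.5);R=np.array([[np.cos(t),np.sin(t)],[-np.sin(t),np.cos(t)]])
K=(P[...,:2]-[471,197.7])@R.T
b[(abs(K[...,0])>87)|(abs(K[...,1])>59)]=0
n,l,st,_=cv2.connectedComponentsWithStats(b)
for i in range(1,n):
    if st[i,4]>80:
        c,r=cv2.minEnclosingCircle(P[l==i][:,:2].astype(np.float32));c=np.array(c);print(st[i],"world",c.round(1),"r",round(r,1),"tote",(R@(c-[471,197.7])).round(1))
import sys;cv2.imwrite(f"pics/{sys.argv[1]}.png",p[:,:,::-1])
E
python3 look.py w3
```

```text
4.7 [465.89103045 241.97263866  87.12887664] -148.37071583785703 42.741654505958984
[440  61  55  66 660] world [431.4 126.5] r 24.7 tote [-70.9 -40. ]
[ 297   81   38   40 1135] world [509.9 179.2] r 12.5 tote [ 23.5 -36.1]
[ 238   92   39   40 1130] world [539.  205.7] r 12.7 tote [ 62.2 -28.7]
[ 395  124   38   37 1049] world [439.2 167.7] r 12.7 tote [-42.8  -9. ]
[479 124  13  15  87] world [406.  137.6] r 4.8 tote [-86.8 -17.3]
[473 139  17  59 255] world [393.4 158.2] r 19.4 tote [-86.8   6.9]
[243 182  36  34 895] world [508.7 257.4] r 12.9 tote [63.3 31.2]
[302 193  35  34 867] world [468.7 242.3] r 12.6 tote [21.3 39.3]
[468 192  13  30 115] world [379.  182.6] r 9.2 tote [-86.4  35.2]
```

View pics/w3.png

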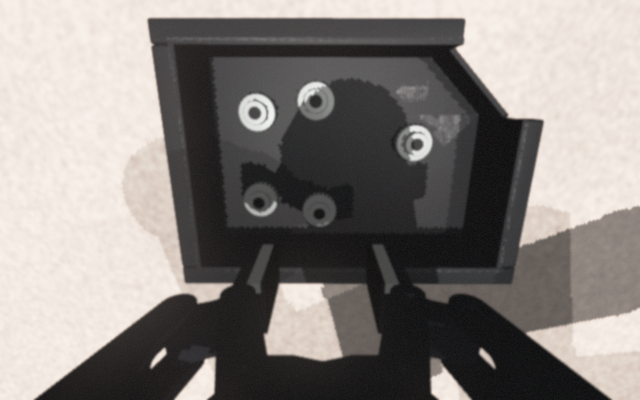

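The wrist view shows all five nuts in the tote, with the stray one at (414,143) now released there. The two nuts at (260,202) and (319,210) lie near the +y wall. A pure x tilt would leave them too far from the corner, so I'll shift them first.

>>> drive_tool(plan=[[[0.25,2,0,-25,0],[0.25,0,0,-10,0],[0.25,0,0,-30,0],[0.25,0,0,-14,0],[0.25,0,0,0,0],[1,0,0,0,0],[1,0,0,0,0],[1,0,0,0,0],[1,0,0,0,0],[1,0,0,15,0],[1,0,0,15,0],[1,2,-18,0,0],[1,2.5,-20,0,0],[1,0,0,0,0],[1,0,0,-15,0],[1,0,0,-13,0],[1,0,0,0,0]]])

```text
clock: 6.17
position: [470.6, 201.4, 7.7]
ee_rot: [0.872, -0.489, -0.001, 0.002]
contact_force: [-0.8, 0.5, 0.1]
gripper_width: 19.1
grasp_force: 58.8
```

>>> drive_tool(plan=[[[0.28,0,0,0,0],[0.28,0,0,0,0],[0.28,0,0,0,0],[0.28,0,0,18,0],[0.28,0,0,20,0],[0.28,18,28,0,0],[0.28,18,28,0,0],[0.28,0,0,0,0],[0.28,0,0,0,0]]])

```text
clock: 6.92
position: [508.7, 259.9, 47.8]
ee_rot: [0.873, -0.488, 0.0, -0.001]
contact_force: [-1.5, 0.4, -0.3]
gripper_width: 30.8
grasp_force: 0.0
```

```bash
python3 look.py w4
```

```text
6.9167 [508.74387449 259.92107207  47.80710836] -148.39659181110085 30.7513644516987
[ 550   67   71  217 4671] world [411.1 161. ] r 61.2 tote [-70.2  -0. ]
[ 375   91   47   48 1662] world [510.  179.5] r 12.7 tote [ 23.8 -35.9]
[ 304  105   46   47 1576] world [539.5 205.9] r 12.6 tote [ 62.7 -28.8]
[ 489  142   46   44 1521] world [439.6 167.8] r 12.9 tote [-42.4  -9.1]
[ 408  167   44   43 1394] world [470.4 203.9] r 12.7 tote [2.7 5.6]
[ 304  210   41   40 1233] world [508.7 257.8] r 12.8 tote [63.5 31.6]
```

>>> drive_tool(plan=[[[0.28,-0.5,-2,-20,0],[0.28,0,0,-19.5,0],[0.28,0,0,0,0],[1,0,0,0,0],[1,0,0,0,0],[1,0,0,0,0],[1,0,0,0,0],[1,0,0,15,0],[1,0,0,15,0],[1,-1,-16,0,0],[1,-1,-16,0,0],[1,0,0,0,0],[1,0,0,-15,0],[1,0,0,-13,0],[1,0,0,0,0],[0.28,0,0,0,0],[0.28,0,0,0,0],[0.28,0,0,0,0],[0.28,0,0,30,0],[0.28,0,0,40,0]]])

```text
clock: 8.63
position: [502.1, 221.4, 75.8]
ee_rot: [0.872, -0.489, -0.003, 0.006]
contact_force: [0.7, 0.9, 0.0]
gripper_width: 30.7
grasp_force: 0.0
```

```bash
python3 look.py w5
```

```text
8.6333 [502.13484058 221.35272031  75.79478496] -148.54415011200234 30.73263009149741
[ 467  123   55  174 2191] world [411.3 161.1] r 61.1 tote [-70.1  -0. ]
[ 306  140   38   39 1098] world [521.1 186. ] r 12.5 tote [ 36.6 -36.2]
[ 250  152   39   38 1086] world [548.4 211.5] r 12.7 tote [ 73.1 -28.7]
[ 396  181   38   36 1004] world [454.4 177.3] r 12.7 tote [-24.8  -8.7]
[310 199  36  36 953] world [498.3 219.5] r 12.8 tote [34.6  4.3]
[352 202  36  35 951] world [472.5 205.5] r 12.9 tote [5.3 5.9]
```

>>> drive_tool(plan=[[[0.28,0,0,20,0],[0.28,0,0,20,0],[0.28,0,0,0,0],[0.28,0,0,0,0]]])

```text
clock: 9.02
position: [505.3, 224.0, 119.8]
ee_rot: [0.873, -0.489, -0.0, -0.0]
contact_force: [0.1, -1.0, -0.5]
gripper_width: 30.4
grasp_force: 0.0
```

```bash
python3 look.py w6; python3 - <<'E'
from h import *
s=read_state();p,d=get_image("wrist");m=wcam(s);P=cloud(d,m)
q=P[(abs(P[...,2]-55)<7)&(d>0)&(np.hypot(P[...,0]-471,P[...,1]-198)<160)]
r=cv2.minAreaRect(q[:,:2].astype(np.float32));print(r,cv2.boxPoints(r))
p,d=get_image("top");P=cloud(d,camera_model("top"));cv2.imwrite("pics/top2.png",cv2.resize(p[130:330,100:340,::-1],None,fx=3,fy=3))
E
```

```text
9.0167 [505.27324416 223.99442937 119.81923669] -148.49741221310305 30.37509123988436
[ 450  119   45  146 1345] world [411.4 161.2] r 61.0 tote [-69.9   0. ]
[315 133  32  32 771] world [521.  186.1] r 12.7 tote [ 36.5 -36. ]
[269 142  32  32 749] world [548.4 211.3] r 12.5 tote [ 73.1 -28.9]
[391 167  32  31 714] world [454.4 177.3] r 12.7 tote [-24.8  -8.7]
[318 183  30  30 683] world [498.4 219.3] r 12.8 tote [34.6  4.1]
[353 184  31  30 680] world [472.7 205.2] r 12.6 tote [5.4 5.5]
((474.9213562011719, 198.86495971679688), (204.94924926757812, 148.39071655273438), 31.454059600830078) [[348.78827 208.68518]
 [426.2207   82.09919]
 [601.05444 189.04474]
 [523.622   315.63074]]
```

View pics/w6.png

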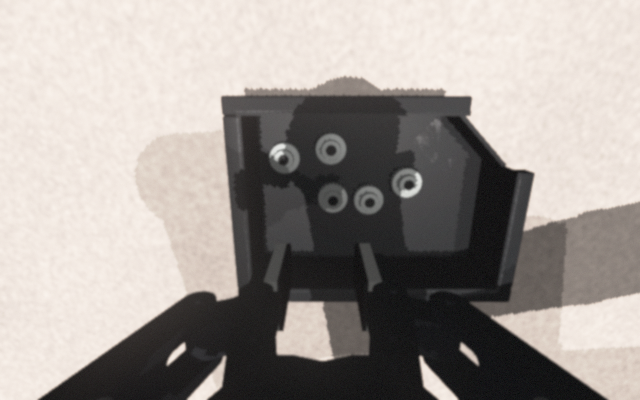

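All five nuts are now within about 6 mm of the tote's centre line or on its -y side, and the tote itself is nearly unmoved. Next I turn -90° and go above the +y wall near its +x end.

>>> drive_tool(plan=[[[0.1,-0.7,5.3,0,-6.92],[0.1,-0.7,5.3,0,-6.92],[0.1,-0.7,5.3,0,-6.92],[0.1,-0.7,5.3,0,-6.92],[0.1,-0.7,5.3,0,-6.92],[0.1,-0.7,5.3,0,-6.92],[0.1,-0.7,5.3,0,-6.92],[0.1,-0.7,5.3,0,-6.92],[0.1,-0.7,5.3,0,-6.92],[0.1,-0.7,5.3,0,-6.92],[0.1,-0.7,5.3,0,-6.92],[0.1,-0.7,5.3,0,-6.92],[0.1,-0.7,5.3,0,-6.92],[0.1,0,0,0,0],[0.1,0,0,0,0]]])

```text
clock: 10.42
position: [495.7, 292.9, 118.4]
ee_rot: [-0.274, 0.962, -0.001, -0.001]
contact_force: [0.8, -0.2, -0.3]
gripper_width: 38.3
grasp_force: 0.0
```

```bash
python3 look.py w7; python3 - <<'E'
from h import *
s=read_state();p,d=get_image("wrist");m=wcam(s);P=cloud(d,m)
q=P[(abs(P[...,2]-55)<5)&(d>0)&(np.hypot(P[...,0]-471,P[...,1]-198)<150)]
r=cv2.minAreaRect(q[:,:2].astype(np.float32));print(r,cv2.boxPoints(r))
E
```

```text
10.4167 [495.74756881 292.87012296 118.40305177] 121.77526699814054 38.261618533821924
[135   0  31  27 414] world [445.4 122.5] r 11.7 tote [-61.2 -50.8]
[203  52  36  37 969] world [454.1 177.5] r 12.6 tote [-25.   -8.3]
[226  96  34  35 866] world [472.1 205.8] r 12.5 tote [5.2 6.3]
[228 136  32  32 784] world [498.1 219.6] r 12.7 tote [34.5  4.6]
[176 138  33  33 797] world [520.5 186.3] r 12.7 tote [ 36.3 -35.6]
[191 184  32  30 704] world [547.6 211.5] r 12.8 tote [ 72.5 -28.2]
((491.87957763671875, 208.9457244873047), (165.39321899414062, 148.7589111328125), 31.45816421508789) [[382.52075  229.23564 ]
 [460.15442  102.341095]
 [601.2384   188.6558  ]
 [523.60474  315.55035 ]]
```

View pics/w7.png

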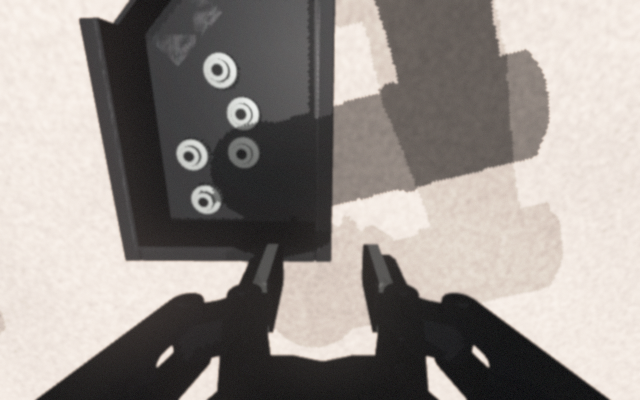

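The wall lies between the finger lines once projected down: wrist depth puts the +x,+y rim corner at (523.6, 315.6). I'll descend and close on it.

>>> drive_tool(plan=[[[0.1,2,0.5,-29,0],[0.1,0,0,-29,0],[0.1,0,0,-28,0],[0.1,0,0,0,0],[0.1,0,0,0,0],[1,0,0,0,0],[1,0,0,0,0],[1,0,0,0,0],[1,0,0,0,0],[1,0,0,0,0],[1,0,0,0,0]]])

```text
clock: 11.43
position: [499.4, 294.8, 35.9]
ee_rot: [-0.273, 0.962, 0.001, 0.002]
contact_force: [-1.4, 0.1, 6.4]
gripper_width: 10.7
grasp_force: 60.0
```

>>> drive_tool(plan=[[[1,-1.5,-0.9,5.5,0],[1,-1.7,-1,5.5,0],[1,-2,-1.2,6,0],[1,0,0,0,0],[1,0,0,0,0]]])

```text
clock: 11.85
position: [492.9, 290.6, 50.8]
ee_rot: [-0.272, 0.962, 0.0, 0.0]
contact_force: [-0.2, -0.5, -5.0]
gripper_width: 10.7
grasp_force: 59.4
```

```bash
cat > tilt.py <<'E'
from h import *
import sys
s=read_state();p,d=get_image("wrist");m=wcam(s);P=cloud(d,m)
print(s['clock'],s['position'],s['contact_force'],s['grasp_force'],s['gripper_width'],yaw(s))
# tote floor: dark, inside; RANSAC plane on dark pixels
g=cv2.cvtColor(p,cv2.COLOR_RGB2GRAY)
mk=np.zeros(d.shape,bool);mk[0:225,60:320]=1
q=P[mk&(d>0)&(g<90)];rng=np.random.default_rng(0);best=0
for _ in range(400):
    a=q[rng.choice(len(q),3)];n=np.cross(a[1]-a[0],a[2]-a[0]);L=np.linalg.norm(n)
    if L<500:continue
    n/=L
    if abs(n[2])<.7:continue
    k=abs((q-a[0])@n)<1.5
    if k.sum()>best:best=k.sum();B=k
c=q[B].mean(0);n=np.linalg.svd(q[B]-c,full_matrices=False)[2][2];n*=np.sign(n[2])
t=np.radians(31.5);xt=np.array([np.cos(t),np.sin(t)]);yt=np.array([-xt[1],xt[0]])
print(best,len(q),"tilt",np.degrees(np.arccos(n[2])),"toward x_t,y_t",np.degrees(n[:2]@xt),np.degrees(n[:2]@yt),c)
cv2.imwrite(f"pics/{sys.argv[1]}.png",p[:,:,::-1])
E
python3 tilt.py t1
```

```text
11.85 [492.88472828 290.58265705  50.83997766] [-0.19078148 -0.51058613 -5.03152847] 59.356995086784536 10.717403041684948 121.56929415507588
39717 49546 tilt 1.6920945491122714 toward x_t,y_t -0.914644605923176 -1.4232978974720114 [470.2723696  194.7443152   14.86331231]
```

The grip carries the tote level, about 11 mm off the bench. I'll ease the grip stepwise so it pivots in the pads.

>>> drive_tool(plan=[[[0.8,0,0,0,0],[0.8,0,0,0,0],[0.78,0,0,0,0],[0.78,0,0,0,0]]])

```text
clock: 12.23
position: [493.1, 290.6, 50.4]
ee_rot: [-0.272, 0.962, -0.0, -0.0]
contact_force: [0.4, -0.1, -5.1]
gripper_width: 10.5
grasp_force: 59.3
```

```bash
python3 tilt.py t2
```

```text
12.2333 [493.05532235 290.57637214  50.42217441] [ 0.4241085  -0.09219964 -5.12196527] 59.29566508264543 10.510719874161854 121.57925670117932
39655 50015 tilt 1.6443770087934508 toward x_t,y_t -0.894707171520819 -1.3793957024452226 [470.66660835 194.60588865  14.47560347]
```

>>> drive_tool(plan=[[[0.76,0,0,0,0],[0.76,0,0,0,0]]])

```text
clock: 12.45
position: [493.1, 290.7, 50.7]
ee_rot: [-0.272, 0.962, 0.0, -0.0]
contact_force: [-0.0, -0.6, -3.9]
gripper_width: 10.5
grasp_force: 59.3
```

>>> drive_tool(plan=[[[0.752,0,0,0,0],[0.752,0,0,0,0]]])

```text
clock: 12.62
position: [493.1, 290.6, 50.7]
ee_rot: [-0.272, 0.962, -0.0, -0.0]
contact_force: [-0.4, -0.5, -5.9]
gripper_width: 11.0
grasp_force: 54.6
```

>>> drive_tool(plan=[[[0.746,0,0,0,0],[0.746,0,0,0,0]]])

```text
clock: 12.78
position: [493.1, 290.6, 50.7]
ee_rot: [-0.272, 0.962, 0.0, 0.0]
contact_force: [-0.3, 0.2, -5.8]
gripper_width: 10.7
grasp_force: 45.1
```

>>> drive_tool(plan=[[[0.736,0,0,0,0],[0.736,0,0,0,0],[0.736,0,0,0,0]]])

```text
clock: 13.03
position: [493.0, 290.5, 50.8]
ee_rot: [-0.272, 0.962, -0.0, -0.0]
contact_force: [-0.7, -0.7, -4.2]
gripper_width: 11.2
grasp_force: 33.8
```

```bash
python3 tilt.py t3
```

```text
13.0333 [493.02984492 290.53295212  50.84218323] [-0.69625058 -0.69605575 -4.2138226 ] 33.781081144697964 11.161547868023781 121.59127306721682
38846 52002 tilt 4.635075839173865 toward x_t,y_t -3.3141155310917663 -3.233224526170758 [468.42949804 196.0717206    9.49823399]
```

>>> drive_tool(plan=[[[0.73,0,0,0,0],[0.73,0,0,0,0],[0.73,0,0,0,0]]])

```text
clock: 13.33
position: [493.1, 290.6, 50.8]
ee_rot: [-0.272, 0.962, -0.0, -0.0]
contact_force: [-0.5, -0.1, -3.2]
gripper_width: 11.4
grasp_force: 25.9
```

```bash
python3 tilt.py t4
```

```text
13.3333 [493.08016285 290.57080382  50.75649222] [-0.46179453 -0.13811259 -3.22855658] 25.88067399105057 11.35435737270367 121.58931436982758
38746 51425 tilt 4.6777193930757495 toward x_t,y_t -3.3023999478158097 -3.3055470811413428 [468.41474629 196.18087801   9.43222287]
```

At 34 N the tote pivoted about 3.3° toward both -x and -y, so its low corner rests on the bench as wanted. I'll keep lifting at this soft grip.

>>> drive_tool(plan=[[[0.73,-1,-1,5,0],[0.73,-1,-1,5,0],[0.73,-1,-1.5,5,0],[0.73,-1,-1.5,5,0],[0.73,0,0,0,0]]])

```text
clock: 13.8
position: [489.5, 285.9, 72.2]
ee_rot: [-0.272, 0.962, 0.001, 0.001]
contact_force: [-0.3, -0.7, -5.1]
gripper_width: 11.6
grasp_force: 37.8
```

```bash
python3 tilt.py t5
```

```text
13.8 [489.53605986 285.93369601  72.23963167] [-0.33664648 -0.7311227  -5.14921038] 37.80738802626729 11.591268539812463 121.58710220237919
34070 52545 tilt 11.357539008972699 toward x_t,y_t -9.007759269672125 -6.795089749641974 [463.38951014 195.26081048  18.98769974]
```

>>> drive_tool(plan=[[[0.728,-1.2,-1.5,5,0],[0.727,-1.2,-1.5,5,0],[0.726,-1.3,-1.7,5,0],[0.726,-1.3,-1.7,5,0],[0.726,0,0,0,0]]])

```text
clock: 14.27
position: [484.3, 279.4, 92.1]
ee_rot: [-0.272, 0.962, 0.0, 0.001]
contact_force: [0.5, -0.0, -4.0]
gripper_width: 11.9
grasp_force: 42.1
```

```bash
python3 tilt.py t6
```

```text
14.2667 [484.33032563 279.35504888  92.06063491] [ 5.30420800e-01 -1.99864119e-03 -4.04021130e+00] 42.08214394748211 11.92435784836728 121.58478729383404
30507 51696 tilt 17.8629080172344 toward x_t,y_t -14.811813880536643 -9.459840003657984 [463.86610419 199.23960626  29.80480253]
```

>>> drive_tool(plan=[[[0.724,-1.5,-2,5,0],[0.722,-1.5,-2,5,0],[0.72,-1.7,-2,5,0],[0.72,-1.7,-2,5,0],[0.72,0,0,0,0],[0.72,0,0,0,0],[0.72,0,0,0,0],[0.72,0,0,0,0]]])

```text
clock: 14.98
position: [477.7, 271.2, 110.6]
ee_rot: [-0.272, 0.962, -0.0, -0.0]
contact_force: [-0.5, -0.1, -4.8]
gripper_width: 12.1
grasp_force: 42.0
```

```bash
python3 tilt.py t7; python3 - <<'E'
from h import *
p,d=get_image("top");cv2.imwrite("pics/top3.png",cv2.resize(p[150:340,120:340,::-1],None,fx=3,fy=3))
E
```

```text
14.9833 [477.68478107 271.215367   110.553151  ] [-0.52422441 -0.07125005 -4.79326361] 42.03615015372634 12.080624571724245 121.582829541421
25293 47626 tilt 24.634246964085584 toward x_t,y_t -20.966668226239157 -11.435099086918287 [461.73384623 195.92870553  38.13082482]
```

View pics/t7.png

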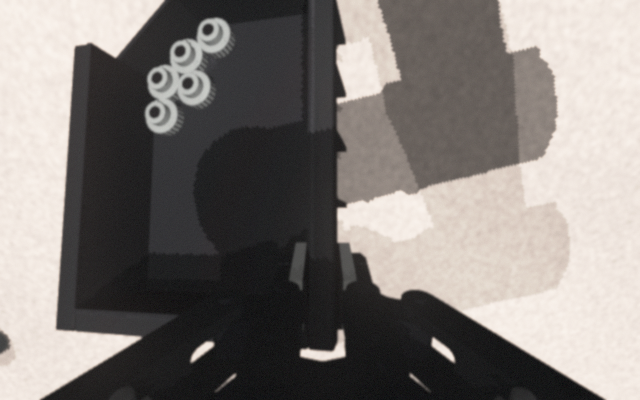

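All five nuts are packed against the cut-off corner, between pixels (160,115) and (213,35), at about 24.6° of tilt. I'll hold, confirm it is still, then hand in.

>>> drive_tool(plan=[[[0.72,0,0,0,0],[0.72,0,0,0,0],[0.72,0,0,0,0],[0.72,0,0,0,0],[0.72,0,0,0,0],[0.72,0,0,0,0],[0.72,0,0,0,0],[0.72,0,0,0,0],[0.72,0,0,0,0],[0.72,0,0,0,0],[0.72,0,0,0,0],[0.72,0,0,0,0]]])

```text
clock: 16.08
position: [477.7, 271.2, 110.7]
ee_rot: [-0.272, 0.962, -0.0, -0.0]
contact_force: [-0.2, -0.5, -4.8]
gripper_width: 12.4
grasp_force: 42.1
```

```bash
python3 tilt.py t8; python3 - <<'E'
from h import *
a,b=[cv2.imread(f"pics/t{i}.png").astype(int) for i in(7,8)]
df=abs(a-b).max(2)[:140,100:260];print("nut area diff: p99",np.percentile(df,99),"max",df.max())
g=b[:140,100:260].max(2)>110;n,_,st,c=cv2.connectedComponentsWithStats(g.astype(np.uint8));print(st[st[:,4]>60])
# nearest/farthest bright points vs each other in 3D
s=read_state();p,d=get_image("wrist");P=cloud(d,wcam(s))
for u,v in((213,30),(160,110)):print(P[v,u].round(1))
print("nut spread",np.linalg.norm(P[30,213]-P[110,160]))
E
```

```text
16.0833 [477.67756289 271.20722088 110.70217854] [-0.24934629 -0.49714987 -4.75959806] 42.08405429497361 12.391974518936255 121.58075669818443
25224 47609 tilt 24.622393645865095 toward x_t,y_t -20.946396921795905 -11.449741294243536 [461.74021249 195.96023063  38.24663708]
nut area diff: p99 10.0 max 39
[[    0     0   160   140 15842]
 [    0     0    65    58  2350]
 [   45    18    86   116  4208]]
[414.7 148.5  24.4]
[474.9 144.   36.6]
nut spread 61.552860980008845
```

```bash
python3 -c "
from bench import *
print(job_done())"
```

```text
the job is handed in; nothing more can be done
None
```

I handed the job in at about 16 s. The stray nut is in the tote, and all five nuts lie still at the cut-off corner. The gripper is holding the tote steady at about 24.6° of tilt, and the instruments were not approached. Before tilting I moved two nuts that lay near the +y wall closer to the middle by hand. The hand-in returned no verdict.

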